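# Sort the small tubes out of a tipping turret dispenser

### The arm

A 6-joint arm with a two-finger parallel gripper is mounted at the origin on a cart in front of the work surface, level with it; the furniture and walls round the work are solid. World frame = base frame: x ahead of the robot, y to its left, z up, the work surface at z = 0. Lengths are in m, angles in rad, forces in N, time in s.
With the tool pointing down it reaches from about 0.35 to 0.85 m from the base axis. Payload 8.1 kg.
Tool frame: the origin (TCP) lies midway between the tips of the shut fingers; the grasp point (between the pads) lies 19 mm behind it (grip_point_offset is the distance from the TCP to the grasp point, in m); z points along the fingers, y is the line along which they close (so a half turn about z gives the same grasp; the last joint's range is limited). The gripper opens to 85 mm and grips with 20 to 120 N. Pads are 22 mm wide; open, the fingers measure 114 mm over their backs; the gripper's body (76 mm by 85 mm) begins 54 mm behind the grasp point. The pads swing forward as they close: fully open they stand 13 mm farther back than shut.
Start: joints at [1.217, 0.13, 1.488, -0, 1.523, -0.085], TCP at [0.159, 0.578, 0.231] pointing down, gripper open.
Joint ranges: [-2.96, 2.96], [-0.89, 2.26], [0.02, 2.5], [-1.34, 4.48], [0, 2.73], [-2.66, 2.66]. Speed limits (rad/s): [2.39, 2.39, 2.79, 3.14, 3.14, 3.14].

### API

Orientations are given as a rotation vector (axis times angle).
In Python, from workcell import * gives the robot as it stands.
- The arm moves only by the tool play_rows, never from a script. Its argument "rows" is a list of rows, each a list of 3 entries, a list of its own where there are three numbers: the shift along the tool's x, y, z in cm, then the turn, a rotation vector about the tool's x, y, z in units of 6 degrees (1.0 is 6 degrees), then the opening, from 0 (shut) to 1 (fully open). A call has 1 to 10 rows; each row shifts and turns the commanded pose from where the row before left it, along the tool's axes as they then stand; what a row does not reach is not made up. A row lasts 1/12 s, in which the tool goes at most 41.7 mm and 7.16 degrees, less where a joint would pass 70% of its speed; a pose out of reach is approached as far as the arm can. A call is refused whole if a number of a shift passes 4.17 or a number of a turn 1, either way. A call with a gripper value outside its range is refused whole. The fingers move at their own pace and stop on an object; "grip_force" is the grip in N (left out, the last holds). Time passes only in rows, so rows that do not move let the fingers close. It gives the time, the measured TCP pose, the force, the opening and the grip force at its end, in the units of the state.
- observe(): the state, without advancing time (a new reading comes with each control period).
- snapshot(name): name is "scene" or "top" or "wrist"; returns the picture (420x560x3 uint8, red, green, blue); there is no depth.
- calibration(name): a dict with "mtx" (3x3 intrinsics, pixels), "extrinsics" (4x4, takes a point from camera to world coordinates); the wrist camera has in their place "tool_from_camera" (4x4, takes a point from camera to tool coordinates, whose origin is the TCP and whose axes are the flange's). Camera axes: x right, y down, z forward; pixel columns grow to the right and rows downward; lengths in m; the calibration is good to about 2 mm. The wrist camera is an equidistant fisheye: a pixel r from the principal point sees the ray r / f radians off the axis. A picture is of the moment at which its call begins: read the wrist's pose just before it. calibration takes no time and is no camera call.
- job_done(): hands the job in; it is judged then, once.
Trained networks look in the newest picture that a camera, given by its name, has taken for a name from the list of things; names that differ only in an ending like _2 or _b are one class to them, and where a whole thing is asked for, a point or a joint stands for the part that bears it (a point fixed in the world has none). Each returns a list of dicts, best first, with "conf" (0 to 1); they miss things now and then, are a little off and sometimes report something else, mostly with a low value. They report only what shows in the picture. A call takes as long as a camera call.
- trace(camera, label): "mask" (420x560 bool, what is visible of it) and "rect" ([left, top, right, bottom] in pixels, round what is visible of it).
The state is a dict: "time": time; "q": joint angles; "joint_velocities": joint speeds; "tau": joint torques, N m; "tcp_pos": TCP position; "orientation": TCP orientation; "contact_force": force on the tool from outside, world axes, zero at the start; "wrist_torque": the same for the moment, N m; "opening": opening from 0.0 (shut) to 1.0 (fully open); "gripper_force": force on a finger pad.
Only numpy, scipy, OpenCV 4.12 (cv2) and the standard library are available. Lean on these libraries where they do the work, as an engineer would, in place of code of your own. Each camera call takes 0.05 s, during which the arm holds its last target. There are 200 camera calls.

### The job

Get the two small tubes, and only those, out of the tipping dispenser: set the orange catch tray squarely on the dark mat in front of it and turn the perforated cap by its knob until its small holes stand over the lanes, then tip the drum forward by the blue handle bar, so that both small tubes slide into the tray and the large tube stays inside. Finally swing the drum fully back up to its stop, let go, and leave the tray standing flat on the bench with the tubes in it; do not disturb the two bottles and the purple tip box.

Things in the scene. Friction and masses are not known exactly. Their poses are not given: they have to be found in the camera images.
- stand: fixed grey stand: base plate 120 (x) x 200 (y) x 12 mm, own x -35 to 85 mm; two uprights 10 mm thick at y = +-88 mm up to z = 178 mm (pivot caps out to y = +-101 mm) carry the drum. Origin on the bench under the pivot, z up; own -x is the front, to which the drum tips. May stand turned by 0.25 rad.
- dock (a point): centre of the dark mat (180 x 150 mm, flat mark on the bench) in front of the stand, at the stand's x = -155 mm, z = 0; axes as the stand. The tray belongs here, its 180 mm along the stand's x, either way round; the tubes land in it if it is within 15 mm of that. The drum overhangs the mat: near it, carry the tray low (30 mm over the bench is fine).
- drum (a joint): tip angle of the white drum about the pivot, which runs along the stand's y, 160 mm up. 0 = back stop: cap end up, axis leaning 35 degrees from vertical to the stand's -x. Grows as the cap end tips forward and down, to 1.45 rad (front stop, axis 28 degrees below level). Stiff (0.45 N m, about 5 N at the handle), stays where left. Small tubes slide out fully by about 1.35 rad.
- drum_axis (a point): centre of the drum on its pivot, turns with it: own z along the drum axis to the cap, x to the handle, y along the pivot. Drum radius 68 mm, z -52 to 53 mm. Three lanes along z, 42 mm off the axis: on own +x the wide one (37 mm, large tube); 120 degrees to either side the narrow ones (18.5 mm, a small tube each). Orange pointers on the outside mark the lanes.
- handle (a point): middle of the blue handle bar: round, 12 mm thick, 84 mm long along the stand's y, 110 mm from the pivot on the drum's own +x, 36 mm clear of the drum. Pinch it from above, a finger either side in the stand's x; it turns between them. At drum angle q it is at the stand's x = 110 cos(q + 0.611), z = 160 + 110 sin(q + 0.611) mm.
- cap (a joint): turn of the blue perforated cap (radius 70, 5 mm thick, on the drum's open end) about the drum axis, counter-clockwise positive seen facing it; stops -0.35 and 2.45 rad. Small holes (31 mm, yellow dots) and large ones (38 mm) alternate every 60 degrees, 42 mm off axis. Small holes are over the lanes at 0 or 2.094 rad (either serves, +-0.12), large ones at 1.047. 0.06 N m, stays.
- knob_grip (a point): point to grip on the cap's black bar knob, on the drum axis 87 mm from the pivot; turns with the cap: own z out of the cap along the drum axis, own x along the bar. Bar 34 mm long (x), 12 mm thick (y), reaching 13 mm past this point; the cap's outer face is 27 mm below it, the knob's round foot (35 mm wide) 18 mm below it.
- tray: loose orange catch tray, 180 (x) x 150 (y) mm, walls 55 mm high and 4 mm thick, about 0.15 to 0.3 kg, open above. Two upright grip tabs on its y sides: each 50 mm long (x), 10 mm thick, centred at y = +-70 mm, from z = 52 to 87 mm. Origin: centre of its underside, z up.
- small_tube_a_mid (a point): middle of a capped sample tube (red cap), 16 mm thick, 87 mm long, own z along it; starts in a narrow lane of the drum.
- small_tube_b_mid (a point): middle of a capped sample tube (purple cap), 16 mm thick, 87 mm long, own z along it; starts in the other narrow lane of the drum.
- large_tube_mid (a point): middle of the large clear tube with green cap, 34 mm thick, 86 mm long, own z along it; starts in the wide lane of the drum, passes the large holes of the cap but not the small ones.
- tip_box: bystander: purple pipette tip box with clear lid, 99 x 123 x 90 mm, loose; origin at the centre of its underside.
- bottle_left: bystander: small reagent bottle with red cap, 61 x 61 x 186 mm, loose, left of the stand; origin at the centre of its underside.
- bottle_right: bystander: tall reagent bottle with red cap, 77 x 79 x 258 mm, loose, right of the stand; origin at the centre of its underside.

How it is judged:
By the outcome, as a careful person would: the job done as asked, in the order asked, and still so for the second after the job is handed in, with the robot touching nothing.
It also fails if it takes over 66 s, if anything falls off the work surface, if the arm or the gripper's body presses on something with over 40 N, if the wrist force passes 120 N, or if a joint passes its speed limit or range.

## Working session

There is one attempt and no reset: what is moved stays moved. The work goes in short steps, Python scripts to look and compute and a tool call to move; the robot and the scene stay as the last step left them, time stands still between calls to the robot, and variables do not carry over. Pictures are saved under pics/ and viewed, at most 10 in all, crops included, and the job is handed in when it is done.

Besides the shell and the picture viewer there is one more tool, called after "Call:" as a command line: name --argument value ..., lists and objects as JSON in quotes. play_rows: Moves the arm, as the interface text tells. Its arguments: {"type":"object","properties":{"rows":{"type":"array"},"grip_force":{"type":"number"}},"required":["rows"]}

```bash
mkdir -p pics; ls; cat > h.py <<'E'
import numpy as np, cv2
from workcell import *
from scipy.spatial.transform import Rotation as R
def save(n,f):
    im=snapshot(n); cv2.imwrite('pics/'+f,im[:,:,::-1]); return im
def ray(cam,u,v):
    c=calibration(cam); K=np.array(c['mtx']); E=np.array(c['extrinsics'])
    d=np.linalg.inv(K)@[u,v,1]; return E[:3,3],E[:3,:3]@d
def atz(cam,u,v,z):
    o,d=ray(cam,u,v); return o+d*(z-o[2])/d[2]
def proj(cam,P):
    c=calibration(cam); K=np.array(c['mtx']); E=np.linalg.inv(np.array(c['extrinsics']))
    p=np.atleast_2d(P)@E[:3,:3].T+E[:3,3]; p=p@K.T; return p[:,:2]/p[:,2:]
E
python3 - <<'E'
from h import *
np.set_printoptions(precision=3,suppress=True)
s=observe(); print(s)
a=save('scene','s0.png'); b=save('top','t0.png')
for n in ['scene','top']:
    for l in ['tray','stand','drum','handle','cap','knob_grip','tip_box','bottle_left','bottle_right']:
        for r in trace(n,l)[:2]:
            m=r['mask'];ys,xs=np.nonzero(m)
            print(n,l,round(r['conf'],2),r['rect'],xs.mean().round(1),ys.mean().round(1),[ [round(float(x),1) for x in e] if hasattr(e,'__len__') else round(e,1) for e in cv2.minAreaRect(np.c_[xs,ys].astype(np.float32))])
    print(calibration(n))
print(calibration('wrist'))
E
```

```text
pics
{'time': 0.0, 'q': array([ 1.217,  0.131,  1.489, -0.   ,  1.523, -0.085]), 'joint_velocities': array([-0.   , -0.   ,  0.001, -0.002,  0.   , -0.001]), 'tau': array([ -0.002, -56.941, -50.055,  -0.   ,   0.015,  -0.   ]), 'tcp_pos': array([0.159, 0.578, 0.23 ]), 'orientation': array([-0.421, -3.113,  0.003]), 'contact_force': array([ 0.101,  0.183, -0.285]), 'wrist_torque': array([-0.017, -0.025, -0.078]), 'gripper_force': 0.0, 'opening': 1.0006357639353327}
scene tray 0.6 [319.8, 268.5, 437.8, 383.0] 376.8 323.9 [[376.5, 321.4], [83.8, 91.4], 48.9]
scene stand 0.67 [266.7, 151.3, 330.2, 218.0] 296.8 186.3 [[297.0, 186.0], [64.4, 64.4], 63.4]
scene stand 0.64 [231.9, 135.4, 348.3, 324.3] 291.4 233.5 [[292.6, 229.7], [95.7, 184.3], 15.9]
scene drum 0.9 [265.0, 137.7, 340.5, 220.1] 301.0 183.5 [[302.7, 178.7], [73.2, 82.7], 12.1]
scene handle 0.96 [266.2, 138.1, 341.0, 220.3] 300.5 183.9 [[300.5, 177.5], [83.0, 71.0], 90.0]
scene cap 0.82 [264.9, 153.0, 329.2, 218.3] 296.5 186.1 [[296.5, 186.0], [64.0, 63.0], 90.0]
scene cap 0.3 [264.4, 137.8, 339.3, 217.9] 300.4 184.2 [[302.6, 1
[... 1958 characters left out ...]
top bottle_right 0.6 [342.7, 149.0, 387.4, 193.5] 365.7 170.1 [[365.4, 170.1], [28.5, 42.6], 55.3]
{'mtx': array([[425.92 ,   0.   , 283.19 ],
       [  0.   , 425.92 , 210.527],
       [  0.   ,   0.   ,   1.   ]]), 'extrinsics': array([[ 0.005, -0.999,  0.04 ,  0.521],
       [-1.   , -0.005,  0.004, -0.01 ],
       [-0.003, -0.04 , -0.999,  1.33 ],
       [ 0.   ,  0.   ,  0.   ,  1.   ]])}
{'mtx': array([[325.192,   0.   , 281.818],
       [  0.   , 325.192, 214.591],
       [  0.   ,   0.   ,   1.   ]]), 'tool_from_camera': array([[ 0.001, -0.964, -0.267,  0.067],
       [ 1.   ,  0.001, -0.   , -0.001],
       [ 0.001, -0.267,  0.964, -0.144],
       [ 0.   ,  0.   ,  0.   ,  1.   ]])}
```

```bash
python3 - <<'E'
import cv2
a=cv2.imread('pics/s0.png')[110:400,120:460];b=cv2.imread('pics/t0.png')[130:320,140:420]
cv2.imwrite('pics/sc.png',cv2.resize(a,None,fx=2,fy=2,interpolation=3));cv2.imwrite('pics/tc.png',cv2.resize(b,None,fx=2.8,fy=2.8,interpolation=3))
E
```

```text
(no output)
```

View pics/sc.png

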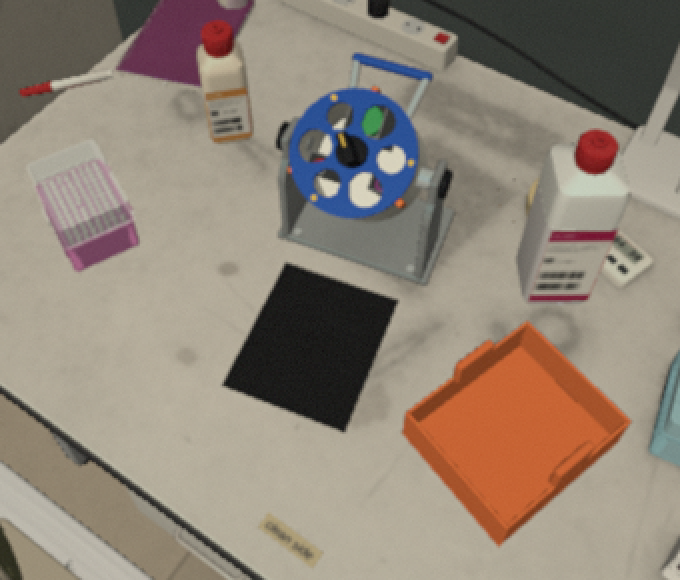

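View pics/tc.png

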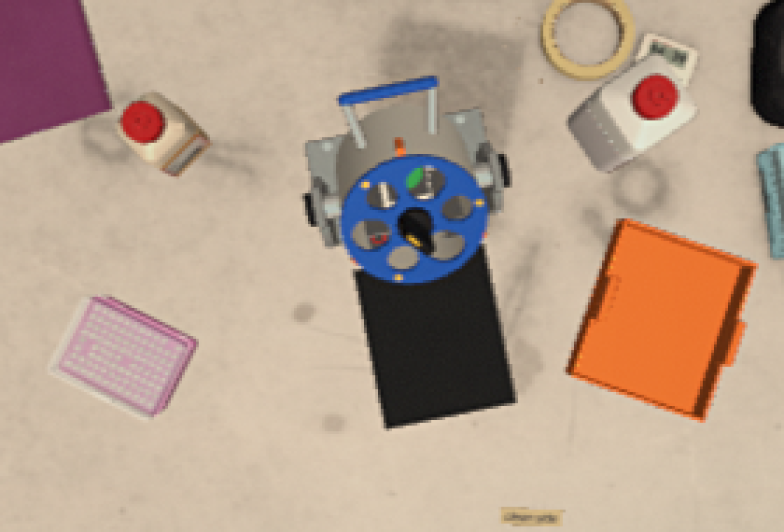

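The top view shows the mat (crop corners 355,270 / 516,402), the tray on the right with its tabs left and right, and the drum apparently at its back stop. In the scene view the cap is turned about +40° from the pointers. Next I fit the model to these points.

```bash
cat > fit.py <<'E'
from h import *
from scipy.optimize import least_squares
np.set_printoptions(precision=4,suppress=True)
T=lambda p:np.array(p,float)/2.8+[140,130]
S=lambda p:np.array(p,float)/2+[120,110]
def Rz(a): return R.from_euler('z',a).as_matrix()
mat=np.array([[90,75,0],[90,-75,0],[-90,-75,0],[-90,75,0]])/1e3+[-.155,0,0]
def dr(q): # drum axes in stand: cols x,y,z
    a=q+.611; x=[np.cos(a),0,np.sin(a)]; z=[-np.sin(a),0,np.cos(a)]; return np.array([x,[0,1,0],z]).T
def model(p):
    x,y,w,q,c=p; D=dr(q); piv=np.array([0,0,.16])
    W=lambda P:np.atleast_2d(P)@Rz(w).T+[x,y,0]
    dp=lambda P:W(np.atleast_2d(P)@D.T+piv)
    hand=dp([[.11,.042,0],[.11,-.042,0]])
    dots=dp([[.062*np.cos(c+k*2*np.pi/3),.062*np.sin(c+k*2*np.pi/3),.058] for k in range(3)])
    return W(mat),hand,dots,dp([[0,0,.058]]),dp([[0,0,.1]])
def res(p,full=False):
    m,h,d,cc,kt=model(p); r=[]
    r.append(proj('scene',m)-S([[287,264],[397,300],[345,431],[224,384]]))
    r.append((proj('top',m)-T([[355,270],[487,245],[516,402],[386,428]]))[2:])
    r.append(proj('scene',h)-S([[355,57],[430,76]]))
    r.append(proj('top',h)-T([[341,100],[436,81]]))
    r.append(proj('scene',d)-S([[333,97],[313,197],[411,162]]))
    r.append(proj('top',d)-T([[365,185],[398,278],[480,202]]))
    r=np.vstack(r); return r if full else r.ravel()
f=least_squares(res,[.55,-.01,.19,0,.7],loss='soft_l1')
tr=np.array([[90,75,55],[90,-75,55],[-90,-75,55],[-90,75,55]])/1e3
def tres(p):
    P=tr@Rz(p[2]).T+[p[0],p[1],0]
    return np.vstack([proj('top',P)-T([[622,218],[755,265],[705,420],[568,374]]),proj('scene',P)-S([[527,323],[629,424],[500,544],[405,421]])]).ravel()
g=least_squares(tres,[.42,-.28,-.33],loss='soft_l1')
if __name__=='__main__':
    print(f.x); print(res(f.x,True).T); print(g.x,g.fun.reshape(-1,2).T)
E
python3 fit.py
```

```text
[ 0.6047 -0.0119  0.2085  0.0172  0.6366]
[[-1.1268  0.6096 -0.2647 -1.5752  0.6761 -0.2089  0.601  -1.7492  0.9886
  -1.4003  0.3142  0.7551 -1.0375  0.5929  0.3274 -0.8487]
 [-0.9316  0.1153  0.8653  0.8555 -0.4949  0.0358 -0.1108 -0.1933 -0.4039
  -0.1181  1.0973  0.1716  0.4934 -0.4901 -1.7684 -0.5269]]
[ 0.4703 -0.287  -0.3314] [[ 1.1449  1.1936 -0.2518  0.918  -1.0915  0.4118  1.7857 -1.8526]
 [ 0.4338  0.178   2.0221  1.7241 -0.3623  0.1082 -5.0285 -2.9617]]
```

```bash
cat > plan.py <<'E'
from h import *
def frame(zd,yd):
    z=np.array(zd,float);z/=np.linalg.norm(z);y=np.array(yd,float);y-=z*(y@z);y/=np.linalg.norm(y)
    return np.c_[np.cross(y,z),y,z]
def down(yaw): return frame([0,0,-1],[np.cos(yaw),np.sin(yaw),0])
def plan(p1,R1,N,p0=None,R0=None):
    s=observe()
    if p0 is None: p0=s['tcp_pos'];R0=R.from_rotvec(s['orientation']).as_matrix()
    w=R.from_matrix(R0.T@R1).as_rotvec()/N
    A=sum(R.from_rotvec(w*k).as_matrix() for k in range(N))
    d=np.linalg.solve(A,R0.T@(np.array(p1)-p0))
    print(N,'x',np.round(d*100,2).tolist(),np.round(np.degrees(w)/6,3).tolist())
    return np.array(p1),R1
def state():
    s=observe();Rm=R.from_rotvec(s['orientation']).as_matrix()
    print('t',round(s['time'],2),'tcp',s['tcp_pos'].round(4),'z',Rm[:,2].round(3),'yaw_y',np.arctan2(Rm[1,1],Rm[0,1]).round(3),'F',s['contact_force'].round(1),'op',round(s['opening'],3),'gf',s['gripper_force'],'q',s['q'].round(2))
E
python3 -c "
from plan import *
plan([.493,-.221,.17],down(1.2394),24)"
```

```text
24 x [-2.31, -2.77, 0.26] [0.0, 0.0, 0.025]
```

Call:
play_rows --rows '[[[-2.31,-2.77,0.26],[0,0,0.025],1],[[-2.31,-2.77,0.26],[0,0,0.025],1],[[-2.31,-2.77,0.26],[0,0,0.025],1],[[-2.31,-2.77,0.26],[0,0,0.025],1],[[-2.31,-2.77,0.26],[0,0,0.025],1],[[-2.31,-2.77,0.26],[0,0,0.025],1],[[-2.31,-2.77,0.26],[0,0,0.025],1],[[-2.31,-2.77,0.26],[0,0,0.025],1]]' --grip_force 80

```text
time: 1.67
tcp_pos: [0.2765, 0.3132, 0.2105]
orientation: [0.453, 3.108, 0.001]
contact_force: [1.9, 0.0, 1.2]
opening: 0.999
gripper_force: 0.0
```

Call:
play_rows --rows '[[[-2.31,-2.77,0.26],[0,0,0.025],1],[[-2.31,-2.77,0.26],[0,0,0.025],1],[[-2.31,-2.77,0.26],[0,0,0.025],1],[[-2.31,-2.77,0.26],[0,0,0.025],1],[[-2.31,-2.77,0.26],[0,0,0.025],1],[[-2.31,-2.77,0.26],[0,0,0.025],1],[[-2.31,-2.77,0.26],[0,0,0.025],1],[[-2.31,-2.77,0.26],[0,0,0.025],1]]'

```text
time: 2.33
tcp_pos: [0.388, 0.0467, 0.19]
orientation: [0.486, 3.102, 0.0]
contact_force: [1.0, 0.8, 1.0]
opening: 0.998
gripper_force: 0.0
```

Call:
play_rows --rows '[[[-2.31,-2.77,0.26],[0,0,0.025],1],[[-2.31,-2.77,0.26],[0,0,0.025],1],[[-2.31,-2.77,0.26],[0,0,0.025],1],[[-2.31,-2.77,0.26],[0,0,0.025],1],[[-2.31,-2.77,0.26],[0,0,0.025],1],[[-2.31,-2.77,0.26],[0,0,0.025],1],[[-2.31,-2.77,0.26],[0,0,0.025],1],[[-2.31,-2.77,0.26],[0,0,0.025],1],[[0,0,0],[0,0,0],1],[[0,0,0],[0,0,0],1]]'

```text
time: 3.17
tcp_pos: [0.4931, -0.2215, 0.168]
orientation: [-0.523, -3.096, -0.001]
contact_force: [0.2, 1.5, 0.3]
opening: 0.996
gripper_force: 0.0
```

```bash
cat >> h.py <<'E'
def wproj(P,s=None):
    s=s or observe(); c=calibration('wrist');K=np.array(c['mtx']);X=np.array(c['tool_from_camera'])
    Rm=R.from_rotvec(s['orientation']).as_matrix()
    t=(np.atleast_2d(P)-s['tcp_pos'])@Rm; p=(t-X[:3,3])@X[:3,:3]
    rr=np.linalg.norm(p[:,:2],axis=1);th=np.arctan2(rr,p[:,2])
    return K[:2,2]+p[:,:2]/rr[:,None]*th[:,None]*K[0,0]
E
python3 - <<'E'
from plan import *; state()
s=observe();im=snapshot('wrist')[:,:,::-1].copy()
x,y,w=.4703,-.287,-.3314
P=np.array([[sx*.025,.07+sy*.005,.087] for sx,sy in[(1,1),(1,-1),(-1,-1),(-1,1)]]+[[sx*.09,sy*.075,.055] for sx,sy in[(1,1),(1,-1),(-1,-1),(-1,1)]])@R.from_euler('z',w).as_matrix().T+[x,y,0]
for u in wproj(P,s): cv2.circle(im,tuple(int(a) for a in u),3,(255,0,0),-1)
cv2.imwrite('pics/w1.png',im)
E
```

```text
t 3.17 tcp [ 0.4931 -0.2215  0.168 ] z [-0.001  0.001 -1.   ] yaw_y 1.236 F [0.2 1.5 0.3] op 0.996 gf 0.0 q [-0.52  0.01  1.73 -0.    1.4  -1.75]
```

View pics/w1.png

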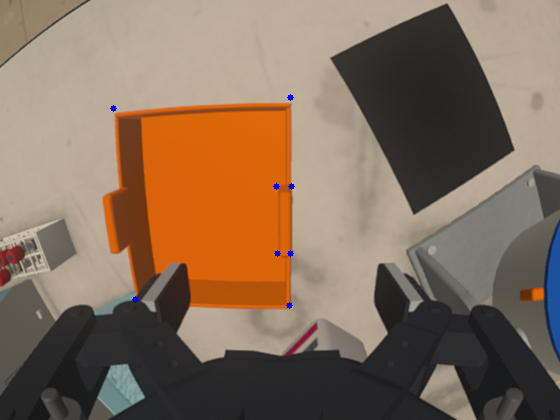

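The blue predictions sit on the tab at (285,220), so the tray estimate is good to a few mm. I descend and grip.

Call:
play_rows --rows '[[[-0.3,0,1.9],[0,0,0],1],[[0,0,1.9],[0,0,0],1],[[0,0,1.9],[0,0,0],1],[[0,0,1.9],[0,0,0],1],[[0,0,1.9],[0,0,0],1],[[0,0,1.9],[0,0,0],0.7],[[0,0,0.2],[0,0,0],0.4]]'

```text
time: 3.8
tcp_pos: [0.4938, -0.2182, 0.0497]
orientation: [-0.515, -3.094, -0.003]
contact_force: [-0.7, 0.4, -0.7]
opening: 0.745
gripper_force: 0.0
```

Call:
play_rows --rows '[[[0,0,0],[0,0,0],0],[[0,0,0],[0,0,0],0],[[0,0,0],[0,0,0],0],[[0,0,0],[0,0,0],0],[[0,0,0],[0,0,0],0],[[0,0,0],[0,0,0],0]]'

```text
time: 4.3
tcp_pos: [0.4974, -0.2215, 0.0548]
orientation: [0.518, 3.096, -0.001]
contact_force: [-0.1, 1.7, 7.5]
opening: 0.105
gripper_force: 79.2
```

```bash
python3 - <<'E'
from plan import *; state()
s=observe();p=s['tcp_pos'];R0=R.from_rotvec(s['orientation']).as_matrix()
plan(p+[0,0,.03],R0,2)
w=.2085
d=np.array([.605,-.012])+R.from_euler('z',w).as_matrix()[:2,:2]@[-.155,0]
# grasp point relative to tray origin
off=R.from_euler('z',.3314).as_matrix()[:2,:2]@(p[:2]-[.473,-.288]);print(d,off)
t=d+R.from_euler('z',w).as_matrix()[:2,:2]@off
q=plan([*t,p[2]+.03],down(w+np.pi/2),12,p+[0,0,.03],R0)
E
```

```text
t 4.3 tcp [ 0.4974 -0.2215  0.0548] z [ 0.003 -0.001 -1.   ] yaw_y 1.239 F [-0.1  1.7  7.5] op 0.105 gf 79.237961769104 q [-0.51  0.14  1.82  0.    1.18 -1.75]
2 x [-0.0, -0.0, -1.5] [0.0, 0.0, 0.0]
[ 0.45335691 -0.04408386] [0.0014484  0.07086776]
12 x [0.66, 2.04, -0.0] [-0.001, 0.002, -0.43]
```

Call:
play_rows --rows '[[[0,0,-1.5],[0,0,0],0],[[0,0,-1.5],[0,0,0],0],[[0,0,-0.3],[0,0,0],0],[[0,0,0],[0,0,0],0]]' --grip_force 100

```text
time: 4.63
tcp_pos: [0.4972, -0.2216, 0.0874]
orientation: [0.518, 3.096, -0.001]
contact_force: [-0.5, -0.1, -2.2]
opening: 0.098
gripper_force: 97.8
```

Call:
play_rows --rows '[[[0.66,2.04,0],[0,0,-0.43],0],[[0.66,2.04,0],[0,0,-0.43],0],[[0.66,2.04,0],[0,0,-0.43],0],[[0.66,2.04,0],[0,0,-0.43],0],[[0.66,2.04,0],[0,0,-0.43],0],[[0.66,2.04,0],[0,0,-0.43],0]]'

```text
time: 5.13
tcp_pos: [0.4833, -0.0921, 0.0847]
orientation: [-0.093, -3.139, -0.001]
contact_force: [0.8, 0.6, -1.9]
opening: 0.101
gripper_force: 98.0
```

Call:
play_rows --rows '[[[0.66,2.04,0],[0,0,-0.43],0],[[0.66,2.04,0],[0,0,-0.43],0],[[0.66,2.04,0],[0,0,-0.43],0],[[0.66,2.04,0],[0,0,-0.43],0],[[0.66,2.04,0],[0,0,-0.43],0],[[0.66,2.04,0],[0,0,-0.43],0],[[0,0,0],[0,0,0],0],[[0,0,0],[0,0,0],0]]'

```text
time: 5.8
tcp_pos: [0.4375, 0.0273, 0.0849]
orientation: [0.329, -3.123, -0.0]
contact_force: [-0.2, -0.9, -2.4]
opening: 0.099
gripper_force: 98.1
```

```bash
python3 - <<'E'
from plan import *; state()
save('scene','s2.png')
a=cv2.imread('pics/s2.png')[110:400,120:460]
cv2.imwrite('pics/s2c.png',cv2.resize(a,None,fx=2,fy=2,interpolation=3))
E
```

```text
t 5.8 tcp [0.4375 0.0273 0.0849] z [-0.001 -0.    -1.   ] yaw_y 1.781 F [-0.2 -0.9 -2.4] op 0.099 gf 98.10811400413513 q [-0.05 -0.19  2.08 -0.    1.26 -1.84]
```

View pics/s2c.png

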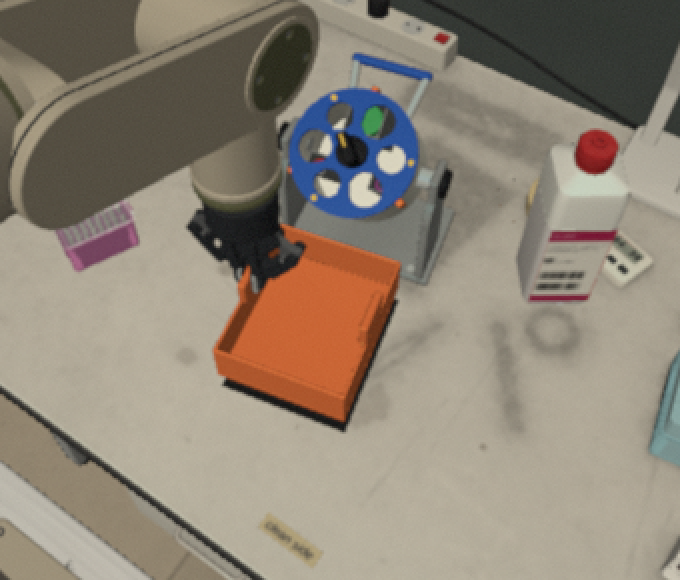

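The tray hangs level over the mat and is square with it. I lower it and release.

Call:
play_rows --rows '[[[0,0,1],[0,0,0],0],[[-0.2,-0.2,1],[0,0,0.1],0],[[0,0,0.6],[0,0,0.1],0],[[0,0,0.5],[0,0,0],0],[[0,0,0],[0,0,0],0],[[0,0,0],[0,0,0],0]]'

```text
time: 6.35
tcp_pos: [0.4411, 0.0244, 0.0548]
orientation: [0.292, -3.128, 0.001]
contact_force: [-2.5, -1.2, 3.6]
opening: 0.102
gripper_force: 99.2
```

Call:
play_rows --rows '[[[0,0,0],[0,0,0],0.5],[[0,0,0],[0,0,0],0.5],[[0,0,0],[0,0,0],0.5],[[0,0,0],[0,0,0],0.5],[[0,0,-1.5],[0,0,0],0.5],[[0,0,-3],[0,0,0],0.5],[[0,0,-4],[0,0,0],0.6],[[0,0,-4],[0,0,0],0.6],[[0,0,-4],[0,0,0],0.6]]'

```text
time: 7.1
tcp_pos: [0.4402, 0.0251, 0.2214]
orientation: [0.294, -3.127, -0.0]
contact_force: [1.5, -0.5, -0.1]
opening: 0.603
gripper_force: 0.0
```

```bash
python3 - <<'E'
from plan import *; state()
from fit import f,dr,Rz
x,y,w,q,c=f.x; q=max(q,0)
D=Rz(w)@dr(q); piv=np.array([x,y,.16])
kg=piv+D[:,2]*.087; ky=D@[-np.sin(c),np.cos(c),0]
Rt=frame(-D[:,2],ky)
print(kg, Rt)
pre=kg+D[:,2]*(.10-.019)   # TCP: grasp pt 100mm off
plan(pre,Rt,14)
np.savez('kn.npz',kg=kg,Rt=Rt,D=D,piv=piv,c=c,w=w)
E
```

```text
t 7.1 tcp [0.4402 0.0251 0.2214] z [-0.001  0.    -1.   ] yaw_y 1.759 F [ 1.5 -0.5 -0.1] op 0.603 gf 0.0 q [-0.06 -0.31  1.92 -0.    1.53 -1.82]
[ 0.5546 -0.0225  0.2304] [[-0.5135 -0.637   0.575 ]
 [-0.7162  0.6872  0.1216]
 [-0.4726 -0.3493 -0.8091]]
14 x [-0.38, -0.66, -0.37] [0.132, -0.416, -0.433]
```

Call:
play_rows --rows '[[[-0.38,-0.66,-0.37],[0.132,-0.416,-0.433],0.6],[[-0.38,-0.66,-0.37],[0.132,-0.416,-0.433],0.6],[[-0.38,-0.66,-0.37],[0.132,-0.416,-0.433],0.6],[[-0.38,-0.66,-0.37],[0.132,-0.416,-0.433],0.6],[[-0.38,-0.66,-0.37],[0.132,-0.416,-0.433],0.6],[[-0.38,-0.66,-0.37],[0.132,-0.416,-0.433],0.6],[[-0.38,-0.66,-0.37],[0.132,-0.416,-0.433],0.6]]'

```text
time: 7.68
tcp_pos: [0.4768, -0.0102, 0.2515]
orientation: [-0.713, 2.735, -0.098]
contact_force: [-0.6, -0.1, 0.4]
opening: 0.603
gripper_force: 0.0
```

Call:
play_rows --rows '[[[-0.38,-0.66,-0.37],[0.132,-0.416,-0.433],0.6],[[-0.38,-0.66,-0.37],[0.132,-0.416,-0.433],0.6],[[-0.38,-0.66,-0.37],[0.132,-0.416,-0.433],0.6],[[-0.38,-0.66,-0.37],[0.132,-0.416,-0.433],0.6],[[-0.38,-0.66,-0.37],[0.132,-0.416,-0.433],0.6],[[-0.38,-0.66,-0.37],[0.132,-0.416,-0.433],0.6],[[-0.38,-0.66,-0.37],[0.132,-0.416,-0.433],0.6],[[0,0,0],[0,0,0],0.6],[[0,0,0],[0,0,0],0.6]]'

```text
time: 8.43
tcp_pos: [0.5144, 0.0027, 0.2998]
orientation: [-0.993, 2.342, -0.215]
contact_force: [-0.1, -0.2, 0.0]
opening: 0.597
gripper_force: 0.0
```

```bash
python3 - <<'E'
from plan import *; state()
k=np.load('kn.npz');D=k['D'];piv=k['piv'];c=float(k['c'])
s=observe();im=snapshot('wrist')[:,:,::-1].copy()
def dot(P,col):
    for u in wproj(piv+np.array(P)@D.T,s): cv2.circle(im,tuple(int(round(a)) for a in u),2,col,-1)
C=np.array([[np.cos(c),-np.sin(c),0],[np.sin(c),np.cos(c),0],[0,0,1]])
dot(np.array([[sx*.017,sy*.006,.1] for sx in(1,-1) for sy in(1,-1)])@C.T,(255,255,0))
dot([[.062*np.cos(c+a),.062*np.sin(c+a),.058] for a in(0,2.094,4.189)],(0,255,0))
dot([[.07*np.cos(a),.07*np.sin(a),.058] for a in np.arange(0,6.28,.5)],(255,0,255))
cv2.imwrite('pics/w2.png',im)
E
```

```text
t 8.43 tcp [0.5144 0.0027 0.2998] z [ 0.569  0.075 -0.819] yaw_y 2.278 F [-0.1 -0.2  0. ] op 0.597 gf 0.0 q [-0.25 -0.76  2.2   0.24  1.14 -2.66]
```

View pics/w2.png

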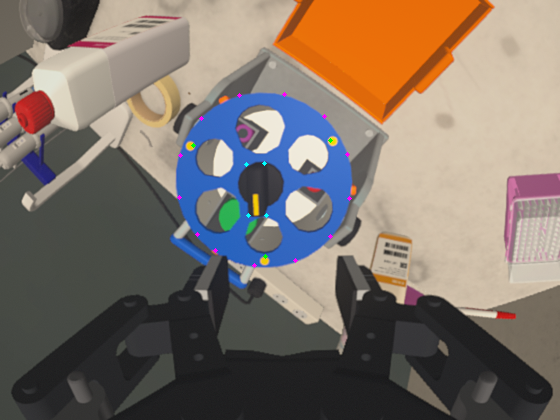

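The overlay matches the cap: dots at (190,146), (333,141), (265,260) and knob bar at (258,190). Joint 6 is at its limit, so I use the same grasp turned by half a turn.

Call:
play_rows --rows '[[[0,0,0],[0,0,1],0.6],[[0,0,0],[0,0,1],0.6],[[0,0,0],[0,0,1],0.6],[[0,0,0],[0,0,1],0.6],[[0,0,0],[0,0,1],0.6],[[0,0,0],[0,0,1],0.6],[[0,0,0],[0,0,1],0.6],[[0,0,0],[0,0,1],0.6],[[0,0,0],[0,0,1],0.6],[[0,0,0],[0,0,1],0.6]]'

```text
time: 9.32
tcp_pos: [0.5143, 0.0018, 0.2987]
orientation: [0.32, 2.524, 0.203]
contact_force: [-0.3, 0.4, -0.7]
opening: 0.597
gripper_force: 0.0
```

Call:
play_rows --rows '[[[0,0,0],[0,0,1],0.6],[[0,0,0],[0,0,1],0.6],[[0,0,0],[0,0,1],0.6],[[0,0,0],[0,0,1],0.6],[[0,0,0],[0,0,1],0.6],[[0,0,0],[0,0,1],0.6],[[0,0,0],[0,0,1],0.6],[[0,0,0],[0,0,1],0.6],[[0,0,0],[0,0,1],0.6],[[0,0,0],[0,0,1],0.6]]'

```text
time: 10.15
tcp_pos: [0.5143, 0.0018, 0.2987]
orientation: [1.602, 2.108, 0.585]
contact_force: [0.3, -0.6, -1.2]
opening: 0.606
gripper_force: 0.0
```

Call:
play_rows --rows '[[[0,0,0],[0,0,1],0.6],[[0,0,0],[0,0,1],0.6],[[0,0,0],[0,0,1],0.6],[[0,0,0],[0,0,1],0.6],[[0,0,0],[0,0,1],0.6],[[0,0,0],[0,0,1],0.6],[[0,0,0],[0,0,1],0.6],[[0,0,0],[0,0,0],0.6]]'

```text
time: 10.82
tcp_pos: [0.5143, 0.0019, 0.2988]
orientation: [2.364, 1.465, 0.797]
contact_force: [-0.1, 0.0, 0.2]
opening: 0.601
gripper_force: 0.0
```

```bash
python3 - <<'E'
from plan import *; state()
k=np.load('kn.npz');D=k['D'];kg=k['kg']; Rt=k['Rt']@np.diag([-1,-1,1])
a=plan(kg+D[:,2]*(.05-.019),Rt,8)
plan(kg-D[:,2]*(.019),Rt,4,*a)
E
```

```text
t 10.82 tcp [0.5143 0.0019 0.2988] z [ 0.568  0.074 -0.82 ] yaw_y -0.556 F [-0.1  0.   0.2] op 0.601 gf 0.0 q [-0.25 -0.75  2.19  0.24  1.14  0.18]
8 x [-0.38, 0.17, 0.57] [0.022, 0.055, 0.333]
4 x [-0.0, -0.0, 1.25] [0.0, 0.0, 0.0]
```

Call:
play_rows --rows '[[[-0.38,0.17,0.57],[0.022,0.055,0.333],0.6],[[-0.38,0.17,0.57],[0.022,0.055,0.333],0.6],[[-0.38,0.17,0.57],[0.022,0.055,0.333],0.6],[[-0.38,0.17,0.57],[0.022,0.055,0.333],0.6],[[-0.38,0.17,0.57],[0.022,0.055,0.333],0.6],[[-0.38,0.17,0.57],[0.022,0.055,0.333],0.6],[[-0.38,0.17,0.57],[0.022,0.055,0.333],0.6],[[-0.38,0.17,0.57],[0.022,0.055,0.333],0.6],[[0,0,0],[0,0,0],0.6],[[0,0,0],[0,0,0],0.6]]'

```text
time: 11.65
tcp_pos: [0.5373, -0.026, 0.2556]
orientation: [2.613, 1.183, 0.911]
contact_force: [-0.5, 0.1, 0.8]
opening: 0.603
gripper_force: 0.0
```

```bash
python3 - <<'E'
from plan import *; state()
k=np.load('kn.npz');D=k['D'];kg=k['kg']; Rt=k['Rt']@np.diag([-1,-1,1])
plan(kg-D[:,2]*(.0145),Rt,4)
E
```

```text
t 11.65 tcp [ 0.5373 -0.026   0.2556] z [ 0.575  0.122 -0.809] yaw_y -0.819 F [-0.5  0.1  0.8] op 0.603 gf 0.0 q [-0.37 -0.65  2.22  0.38  1.05  0.25]
4 x [-0.01, -0.01, 1.13] [-0.0, -0.002, 0.012]
```

Call:
play_rows --rows '[[[0,0,1.13],[0,0,0],0.6],[[0,0,1.13],[0,0,0],0.6],[[0,0,1.13],[0,0,0],0.5],[[0,0,1.13],[0,0,0],0.4],[[0,0,0],[0,0,0],0.3]]' --grip_force 40

```text
time: 12.07
tcp_pos: [0.5633, -0.0195, 0.2181]
orientation: [2.613, 1.186, 0.91]
contact_force: [-0.4, 0.2, -1.1]
opening: 0.304
gripper_force: 0.0
```

Call:
play_rows --rows '[[[0,0,0],[0,0,0],0],[[0,0,0],[0,0,0],0],[[0,0,0],[0,0,0],0],[[0,0,0],[0,0,0],0],[[0,0,0],[0,0,0],0]]'

```text
time: 12.48
tcp_pos: [0.563, -0.0195, 0.2198]
orientation: [2.612, 1.185, 0.912]
contact_force: [-3.3, 5.2, -1.7]
opening: 0.129
gripper_force: 40.2
```

```bash
python3 - <<'E'
from plan import *; state()
k=np.load('kn.npz');D=k['D'];s=observe();Rm=R.from_rotvec(s['orientation']).as_matrix()
g=s['tcp_pos']-k['piv'];print('off axis',D.T@g, 'cap', np.arctan2(*(-D.T@Rm[:,1])[[0,1]]*[-1,1]))
E
```

```text
t 12.48 tcp [ 0.563  -0.0195  0.2198] z [ 0.575  0.124 -0.809] yaw_y -0.817 F [-3.3  5.2 -1.7] op 0.129 gf 40.184192061424255 q [-0.32 -0.54  2.21  0.38  0.94  0.25]
off axis [0.00087258 0.00114765 0.07329178] cap 0.6428697349936641
```

Call:
play_rows --rows '[[[0,0,0],[0,0,0.61],0],[[0,0,0],[0,0,0.61],0],[[0,0,0],[0,0,0.61],0],[[0,0,0],[0,0,0.61],0],[[0,0,0],[0,0,0.61],0],[[0,0,0],[0,0,0.61],0],[[0,0,0],[0,0,0.61],0],[[0,0,0],[0,0,0.61],0],[[0,0,0],[0,0,0.61],0],[[0,0,0],[0,0,0.61],0]]'

```text
time: 13.32
tcp_pos: [0.5629, -0.0195, 0.2198]
orientation: [-2.91, -0.307, -0.946]
contact_force: [-5.5, 6.1, -0.8]
opening: 0.131
gripper_force: 40.2
```

Call:
play_rows --rows '[[[0,0,0],[0,0,0],0],[[0,0,0],[0,0,0],0],[[0,0,0],[0,0,0],0.3],[[0,0,0],[0,0,0],0.4],[[0,0,0],[0,0,0],0.5],[[0,0,-2],[0,0,0],0.5],[[0,0,-3],[0,0,0],0.5],[[0,0,-3],[0,0,0],0.5],[[0,0,0],[0,0,0],0.5],[[0,0,0],[0,0,0],0.5]]'

```text
time: 14.15
tcp_pos: [0.5183, -0.0311, 0.2882]
orientation: [-2.912, -0.31, -0.958]
contact_force: [-0.9, -0.3, -0.5]
opening: 0.5
gripper_force: 0.0
```

```bash
python3 - <<'E'
from plan import *; state()
k=np.load('kn.npz');D=k['D'];piv=k['piv'];c=0
s=observe();im=snapshot('wrist')[:,:,::-1].copy()
def dot(P,col):
    for u in wproj(piv+np.array(P)@D.T,s): cv2.circle(im,tuple(int(round(a)) for a in u),2,col,-1)
dot([[.062*np.cos(c+a),.062*np.sin(c+a),.058] for a in(0,2.094,4.189)],(0,255,0))
dot([[.07*np.cos(a),.07*np.sin(a),.058] for a in np.arange(0,6.28,.5)],(255,0,255))
cv2.imwrite('pics/w3.png',im)
E
```

```text
t 14.15 tcp [ 0.5183 -0.0311  0.2882] z [ 0.581  0.119 -0.805] yaw_y -1.36 F [-0.9 -0.3 -0.5] op 0.5 gf 0.0 q [-0.4  -0.73  2.21  0.38  1.14  0.89]
```

View pics/w3.png

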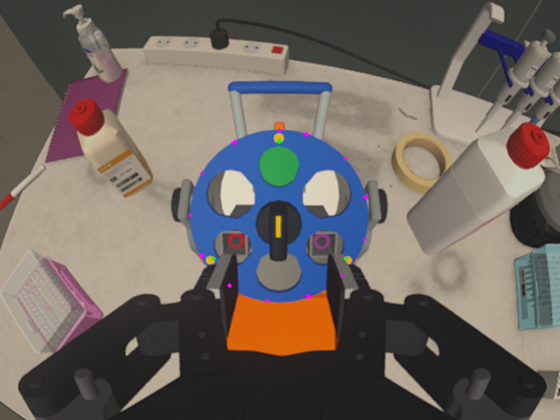

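The cap's dots now stand at the pointers, at (279,138), (211,260), (348,260), and the red and purple tubes show through the small holes. The green cap fills the top hole. Next is the handle.

```bash
python3 - <<'E'
from plan import *
k=np.load('kn.npz');D=k['D'];piv=k['piv'];w=float(k['w'])
h=piv+D[:,0]*.11; print(h,w)
a=plan([.60,-.02,.39],down(w),18)
plan(h+[0,0,.06],down(w),5,*a)
E
```

```text
[0.69174405 0.00652465 0.22464418] 0.20846042963833422
18 x [0.51, 0.48, -0.4] [0.264, -0.261, -0.801]
5 x [0.14, 1.9, 2.11] [0.0, 0.0, 0.0]
```

Call:
play_rows --rows '[[[0.51,0.48,-0.4],[0.264,-0.261,-0.801],0.5],[[0.51,0.48,-0.4],[0.264,-0.261,-0.801],0.5],[[0.51,0.48,-0.4],[0.264,-0.261,-0.801],0.5],[[0.51,0.48,-0.4],[0.264,-0.261,-0.801],0.5],[[0.51,0.48,-0.4],[0.264,-0.261,-0.801],0.5],[[0.51,0.48,-0.4],[0.264,-0.261,-0.801],0.5],[[0.51,0.48,-0.4],[0.264,-0.261,-0.801],0.5],[[0.51,0.48,-0.4],[0.264,-0.261,-0.801],0.5],[[0.51,0.48,-0.4],[0.264,-0.261,-0.801],0.5]]'

```text
time: 14.95
tcp_pos: [0.556, -0.0499, 0.3394]
orientation: [-2.67, -1.495, -0.517]
contact_force: [0.4, -0.6, -0.2]
opening: 0.504
gripper_force: 0.0
```

Call:
play_rows --rows '[[[0.51,0.48,-0.4],[0.264,-0.261,-0.801],0.4],[[0.51,0.48,-0.4],[0.264,-0.261,-0.801],0.4],[[0.51,0.48,-0.4],[0.264,-0.261,-0.801],0.4],[[0.51,0.48,-0.4],[0.264,-0.261,-0.801],0.4],[[0.51,0.48,-0.4],[0.264,-0.261,-0.801],0.4],[[0.51,0.48,-0.4],[0.264,-0.261,-0.801],0.4],[[0.51,0.48,-0.4],[0.264,-0.261,-0.801],0.4],[[0.51,0.48,-0.4],[0.264,-0.261,-0.801],0.4],[[0.51,0.48,-0.4],[0.264,-0.261,-0.801],0.4]]'

```text
time: 15.7
tcp_pos: [0.6009, -0.0199, 0.3858]
orientation: [-1.968, -2.441, 0.006]
contact_force: [-0.5, -0.7, -0.2]
opening: 0.402
gripper_force: 0.0
```

Call:
play_rows --rows '[[[0.14,1.9,2.11],[0,0,0],0.4],[[0.14,1.9,2.11],[0,0,0],0.4],[[0.14,1.9,2.11],[0,0,0],0.4],[[0.14,1.9,2.11],[0,0,0],0.4],[[0.14,1.9,2.11],[0,0,0],0.4],[[0,0,0],[0,0,0],0.4],[[0,0,0],[0,0,0],0.4]]'

```text
time: 16.28
tcp_pos: [0.6905, 0.0072, 0.2768]
orientation: [-1.97, -2.435, 0.008]
contact_force: [-0.1, -0.0, 1.2]
opening: 0.406
gripper_force: 0.0
```

```bash
python3 - <<'E'
from plan import *; state()
k=np.load('kn.npz');D=k['D'];piv=k['piv'];w=float(k['w'])
s=observe();im=snapshot('wrist')[:,:,::-1].copy()
h=piv+D[:,0]*.11
P=h+np.array([[0,a,0] for a in(-.042,-.02,0,.02,.042)])@D.T
for u in wproj(P,s): cv2.circle(im,tuple(int(round(a)) for a in u),2,(0,255,0),-1)
cv2.imwrite('pics/w4.png',im)
plan(h-[0,0,.016],down(w),4)
E
```

```text
t 16.28 tcp [0.6905 0.0072 0.2768] z [-0.011  0.002 -1.   ] yaw_y 0.21 F [-0.1 -0.   1.2] op 0.406 gf 0.0 q [-0.06  0.38  1.12  0.    1.66 -0.27]
4 x [-0.02, 0.03, 1.78] [-0.015, -0.008, 0.004]
```

View pics/w4.png

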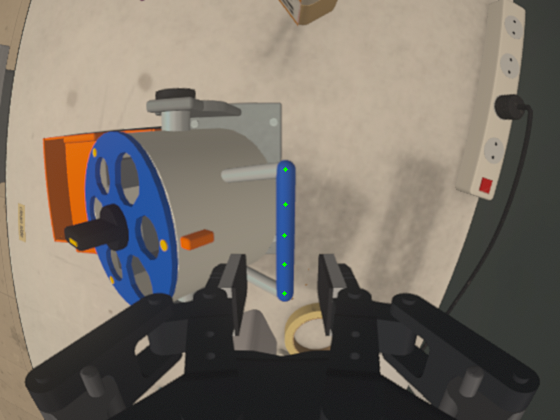

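The bar lies under the predicted points (column 285, rows 165–297), between the fingers. I go down and pinch it.

Call:
play_rows --rows '[[[0,0,1.78],[0,0,0],0.38],[[0,0,1.78],[0,0,0],0.35],[[0,0,1.78],[0,0,0],0.32],[[0,0,1.78],[0,0,0],0.3],[[0,0,0],[0,0,0],0],[[0,0,0],[0,0,0],0],[[0,0,0],[0,0,0],0],[[0,0,0],[0,0,0],0]]' --grip_force 30

```text
time: 17.0
tcp_pos: [0.69, 0.0066, 0.2109]
orientation: [-1.974, -2.437, 0.003]
contact_force: [-5.2, 0.8, -8.6]
opening: 0.123
gripper_force: 30.3
```

```bash
python3 - <<'E'
from plan import *; state()
import numpy as np
a=.611+np.linspace(0,1.43,21);X=110*np.cos(a)/10;Z=110*np.sin(a)/10
print([[0,round(x,2),round(z,2)] for x,z in zip(np.diff(X),-np.diff(Z))])
E
```

```text
t 17.0 tcp [0.69   0.0066 0.2109] z [-0.005  0.002 -1.   ] yaw_y 0.209 F [-5.2  0.8 -8.6] op 0.123 gf 30.25933027267456 q [-0.07  0.39  1.22  0.    1.54 -0.27]
[[0, np.float64(-0.47), np.float64(-0.63)], [0, np.float64(-0.52), np.float64(-0.59)], [0, np.float64(-0.56), np.float64(-0.55)], [0, np.float64(-0.6), np.float64(-0.51)], [0, np.float64(-0.63), np.float64(-0.47)], [0, np.float64(-0.66), np.float64(-0.42)], [0, np.float64(-0.69), np.float64(-0.37)], [0, np.float64(-0.72), np.float64(-0.32)], [0, np.float64(-0.74), np.float64(-0.27)], [0, np.float64(-0.76), np.float64(-0.22)], [0, np.float64(-0.77), np.float64(-0.16)], [0, np.float64(-0.78), np.float64(-0.11)], [0, np.float64(-0.78), np.float64(-0.05)], [0, np.float64(-0.79), np.float64(0.0)], [0, np.float64(-0.78), np.float64(0.06)], [0, np.float64(-0.78), np.float64(0.12)], [0, np.float64(-0.77), np.float64(0.17)], [0, np.float64(-0.75), np.float64(0.23)], [0, np.float64(-0.74), np.float64(0.28)], [0, np.float64(-0.71), np.float64(0.33)]]
```

Call:
play_rows --rows '[[[0,-0.47,-0.63],[0,0,0],0],[[0,-0.52,-0.59],[0,0,0],0],[[0,-0.56,-0.55],[0,0,0],0],[[0,-0.6,-0.51],[0,0,0],0],[[0,-0.63,-0.47],[0,0,0],0],[[0,-0.66,-0.42],[0,0,0],0],[[0,-0.69,-0.37],[0,0,0],0]]'

```text
time: 17.58
tcp_pos: [0.6504, -0.0017, 0.247]
orientation: [-1.975, -2.439, -0.001]
contact_force: [-0.5, 2.5, -16.0]
opening: 0.125
gripper_force: 29.1
```

```bash
cat > hq.py <<'E'
from plan import *; state()
k=np.load('kn.npz');piv=k['piv'];w=float(k['w']);s=observe();Rm=R.from_rotvec(s['orientation']).as_matrix()
g=s['tcp_pos']-.017*Rm[:,2]-piv; gx=g[0]*np.cos(w)+g[1]*np.sin(w)
print('q',np.arctan2(g[2],gx)-.611,'r',np.hypot(gx,g[2]),'x',gx,'z',g[2])
E
python3 hq.py
```

```text
t 17.58 tcp [ 0.6504 -0.0017  0.247 ] z [-0.002  0.002 -1.   ] yaw_y 0.21 F [ -0.5   2.5 -16. ] op 0.125 gf 29.127961099147797 q [-0.08  0.26  1.31  0.    1.57 -0.29]
q 0.5363899385916044 r 0.11403138152742057 x 0.046851893184716824 z 0.10396180105240596
```

Drum is following. I continue to the front.

Call:
play_rows --rows '[[[0,-0.72,-0.32],[0,0,0],0],[[0,-0.74,-0.27],[0,0,0],0],[[0,-0.76,-0.22],[0,0,0],0],[[0,-0.77,-0.16],[0,0,0],0],[[0,-0.78,-0.11],[0,0,0],0],[[0,-0.78,-0.05],[0,0,0],0],[[0,-0.79,0],[0,0,0],0]]'

```text
time: 18.17
tcp_pos: [0.5999, -0.0123, 0.2603]
orientation: [1.976, 2.442, 0.007]
contact_force: [5.6, 6.7, -8.4]
opening: 0.125
gripper_force: 29.3
```

Call:
play_rows --rows '[[[0,-0.78,0.06],[0,0,0],0],[[0,-0.78,0.12],[0,0,0],0],[[0,-0.77,0.17],[0,0,0],0],[[0,-0.75,0.23],[0,0,0],0],[[0,-0.74,0.28],[0,0,0],0],[[0,-0.71,0.33],[0,0,0],0],[[0,0,0],[0,0,0],0],[[0,0,0],[0,0,0],0]]'

```text
time: 18.83
tcp_pos: [0.5558, -0.0216, 0.251]
orientation: [1.975, 2.44, 0.009]
contact_force: [-3.4, 8.1, 4.6]
opening: 0.118
gripper_force: 29.6
```

```bash
python3 hq.py
```

```text
t 18.83 tcp [ 0.5558 -0.0216  0.251 ] z [ 0.005  0.003 -1.   ] yaw_y 0.21 F [-3.4  8.1  4.6] op 0.118 gf 29.613870978355408 q [-0.13 -0.    1.59  0.    1.55 -0.34]
q 1.3927104465059912 r 0.11902288437288659 x -0.04993222617594626 z 0.10804267579783314
```

Call:
play_rows --rows '[[[0,-0.1,0.4],[0,0,0],0],[[0,0,0.3],[0,0,0],0],[[0,0,0],[0,0,0],0],[[0,0,0],[0,0,0],0],[[0,0,0],[0,0,0],0],[[0,0,0],[0,0,0],0]]'

```text
time: 19.33
tcp_pos: [0.5553, -0.0229, 0.2486]
orientation: [1.973, 2.437, 0.009]
contact_force: [-16.1, 4.4, 28.6]
opening: 0.12
gripper_force: 33.4
```

```bash
python3 hq.py; python3 - <<'E'
from h import *
save('scene','s3.png')
a=cv2.imread('pics/s3.png')[130:350,190:390]
cv2.imwrite('pics/s3c.png',cv2.resize(a,None,fx=2.7,fy=2.7,interpolation=2))
for l in['small_tube_a_mid','large_tube_mid']:
    for r in trace('scene',l): print(l,round(r['conf'],2),r['rect'])
E
```

```text
t 19.33 tcp [ 0.5553 -0.0229  0.2486] z [ 0.008  0.    -1.   ] yaw_y 0.21 F [-16.1   4.4  28.6] op 0.12 gf 33.416377902030945 q [-0.13 -0.    1.6   0.    1.54 -0.34]
q 1.4075724836729957 r 0.11709617742780225 x -0.05069819600413131 z 0.10555191940523881
small_tube_a_mid 0.69 [268.2, 226.5, 278.8, 256.0]
```

View pics/s3c.png

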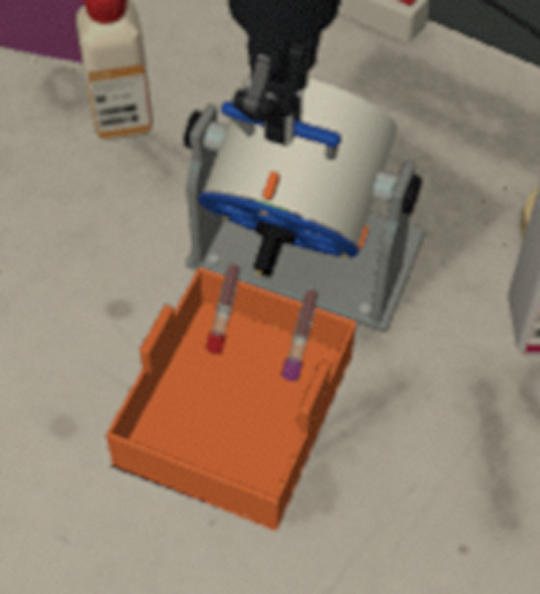

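Both small tubes are out of the drum, with their red and purple caps in the tray at (216,343) and (292,370), but their tails seem to lean on the rear wall. I ease off the stop and check again.

Call:
play_rows --rows '[[[0,0.1,-0.5],[0,0,0],0],[[0,0,0],[0,0,0],0],[[0,0,0],[0,0,0],0],[[0,0,0],[0,0,0],0],[[0,0,0],[0,0,0],0],[[0,0,0],[0,0,0],0]]'

```text
time: 19.98
tcp_pos: [0.5559, -0.0228, 0.249]
orientation: [1.975, 2.439, 0.005]
contact_force: [-6.6, 3.3, 13.2]
opening: 0.124
gripper_force: 32.4
```

```bash
python3 hq.py; python3 - <<'E'
from h import *
save('scene','s4.png')
a=cv2.imread('pics/s4.png')[200:280,250:330];b=cv2.imread('pics/s3.png')[200:280,250:330]
print(np.abs(a.astype(int)-b).mean(), np.abs(a.astype(int)-b).max())
for l in['small_tube_a_mid']:
    for r in trace('scene',l): print(l,round(r['conf'],2),r['rect'])
# expected wall points
from fit import Rz
d=np.array([.4534,-.0441,0])
f=lambda P:proj('scene',np.array(P)@Rz(.2085).T+d)
print('rim rear inner',f([[.086,.04,.055],[.086,-.04,.055]]),'floor rear',f([[.086,.04,.004],[.086,-.04,.004]]))
big=np.hstack([cv2.resize(x,None,fx=4.8,fy=6,interpolation=2) for x in(b,a)])
cv2.imwrite('pics/cmp.png',big)
E
```

```text
t 19.98 tcp [ 0.5559 -0.0228  0.249 ] z [ 0.004  0.001 -1.   ] yaw_y 0.209 F [-6.6  3.3 13.2] op 0.124 gf 32.381557524204254 q [-0.13  0.    1.59  0.    1.55 -0.34]
q 1.4010903619351198 r 0.11726436258958273 x -0.05008476883782809 z 0.10603040443194797
1.7103125 45
small_tube_a_mid 0.74 [266.8, 228.6, 280.1, 259.8]
small_tube_a_mid 0.74 [264.9, 201.8, 323.0, 230.7]
small_tube_a_mid 0.57 [374.5, 174.2, 431.1, 259.3]
rim rear inner [[274.2204 233.9617]
 [305.8211 244.3591]] floor rear [[274.7404 245.6962]
 [305.1381 255.9084]]
```

View pics/cmp.png

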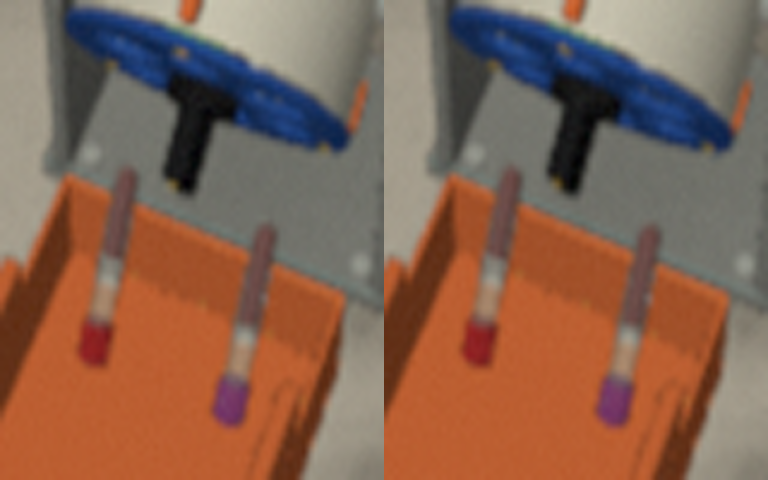

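The left and right crops agree: both tubes are at rest in the tray, cap down, with their tails resting on the rear rim. Next I swing the drum back.

Call:
play_rows --rows '[[[0,0.71,-0.33],[0,0,0],0],[[0,0.74,-0.28],[0,0,0],0],[[0,0.75,-0.23],[0,0,0],0],[[0,0.77,-0.17],[0,0,0],0],[[0,0.78,-0.12],[0,0,0],0],[[0,0.78,-0.06],[0,0,0],0],[[0,0.79,0],[0,0,0],0],[[0,0.78,0.05],[0,0,0],0],[[0,0.78,0.11],[0,0,0],0],[[0,0.77,0.16],[0,0,0],0]]' --grip_force 40

```text
time: 20.92
tcp_pos: [0.6301, -0.0074, 0.2562]
orientation: [1.977, 2.44, 0.002]
contact_force: [-4.2, -0.0, 3.1]
opening: 0.12
gripper_force: 42.6
```

```bash
python3 hq.py
```

```text
t 20.92 tcp [ 0.6301 -0.0074  0.2562] z [ 0.001  0.    -1.   ] yaw_y 0.209 F [-4.2 -0.   3.1] op 0.12 gf 42.64922261238098 q [-0.09  0.2   1.36  0.    1.57 -0.3 ]
q 0.7355053571516039 r 0.11607664834769597 x 0.025817204863063974 z 0.11316916640451699
```

Call:
play_rows --rows '[[[0,0.76,0.22],[0,0,0],0],[[0,0.74,0.27],[0,0,0],0],[[0,0.72,0.32],[0,0,0],0],[[0,0.69,0.37],[0,0,0],0],[[0,0.66,0.42],[0,0,0],0],[[0,0.63,0.47],[0,0,0],0],[[0,0.6,0.51],[0,0,0],0],[[0,0.56,0.55],[0,0,0],0]]'

```text
time: 21.58
tcp_pos: [0.6824, 0.0035, 0.2235]
orientation: [-1.978, -2.441, -0.0]
contact_force: [-0.3, 0.1, 7.1]
opening: 0.116
gripper_force: 44.4
```

Call:
play_rows --rows '[[[0,0.52,0.59],[0,0,0],0],[[0,0.47,0.63],[0,0,0],0],[[0,0.2,0.4],[0,0,0],0],[[0,0,0],[0,0,0],0],[[0,0,0],[0,0,0],0]]'

```text
time: 22.0
tcp_pos: [0.6926, 0.0056, 0.2098]
orientation: [-1.977, -2.44, 0.002]
contact_force: [-20.0, -2.4, 18.5]
opening: 0.121
gripper_force: 46.8
```

```bash
python3 hq.py
```

```text
t 22.0 tcp [0.6926 0.0056 0.2098] z [-0.002 -0.    -1.   ] yaw_y 0.209 F [-20.   -2.4  18.5] op 0.121 gf 46.81456983089447 q [-0.07  0.39  1.22 -0.    1.53 -0.27]
q 0.029716310226366227 r 0.11182701203646818 x 0.08964811191760864 z 0.06684681481276661
```

Call:
play_rows --rows '[[[0,0,0],[0,0,0],0.32],[[0,0,0],[0,0,0],0.32],[[0,0,0],[0,0,0],0.32],[[0,0,0],[0,0,0],0.32],[[0,0,-1.5],[0,0,0],0.32],[[0,0,-3],[0,0,0],0.32],[[0,0,-3.5],[0,0,0],0.4],[[0,0,-3.5],[0,0,0],0.4],[[0,0,-3.5],[0,0,0],0.4],[[0,0,0],[0,0,0],0.4]]'

```text
time: 22.83
tcp_pos: [0.6957, 0.0067, 0.3652]
orientation: [1.972, 2.436, 0.012]
contact_force: [-0.2, -0.2, 3.1]
opening: 0.399
gripper_force: 0.0
```

```bash
python3 - <<'E'
from plan import *; state()
save('scene','s5.png')
from fit import f,res,S
a=cv2.imread('pics/s5.png')[110:310,190:390];b=cv2.imread('pics/s0.png')[110:310,190:390]
cv2.imwrite('pics/cmp2.png',np.hstack([cv2.resize(x,None,fx=2,fy=3,interpolation=2) if 0 else cv2.resize(x,None,fx=n,fy=3,interpolation=2) for x,n in((a,2.7),(b[:,60:160],2.4))]))
E
```

```text
t 22.83 tcp [0.6957 0.0067 0.3652] z [ 0.011  0.001 -1.   ] yaw_y 0.209 F [-0.2 -0.2  3.1] op 0.399 gf 0.0 q [-0.06  0.38  0.95  0.    1.8  -0.27]
```

View pics/cmp2.png

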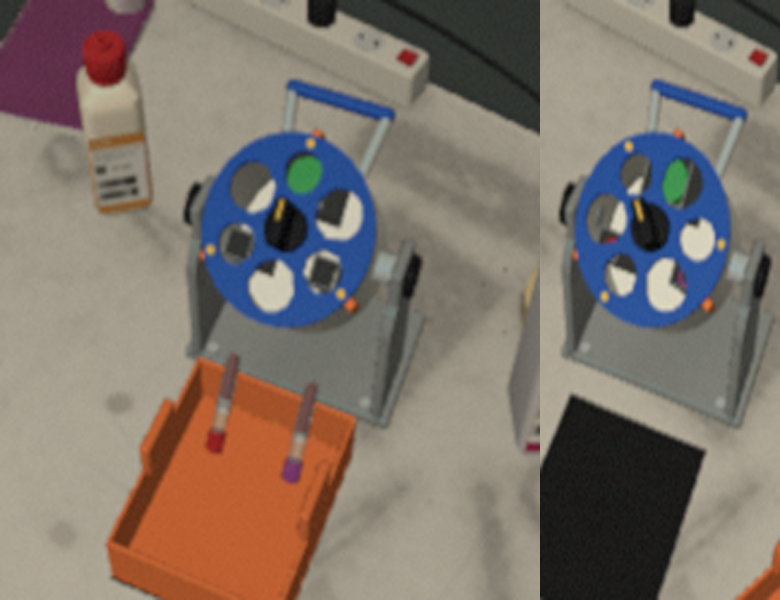

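```bash
python3 - <<'E'
from h import *
from fit import Rz
d=np.array([.4534,-.0441,0])
for c,t in(((215,448),(237,356)),((291,478),(312,385))):
    g=lambda p:(190+p[0]/2.7,110+p[1]/3)
    C=atz('scene',*g(c),.010);o,r=ray('scene',*g(t))
    for z in np.arange(.0,.1,.01):
        P=o+r*(z-o[2])/r[2]; print(round(z,2),np.linalg.norm(P-C).round(3),((P+C)/2-d)@Rz(.2085),(P-d)@Rz(.2085))
E
```

```text
0.0 0.099 [0.0905 0.0443 0.005 ] [0.139  0.0538 0.    ]
0.01 0.092 [0.0873 0.0429 0.01  ] [0.1325 0.0509 0.01  ]
0.02 0.086 [0.084  0.0414 0.015 ] [0.126 0.048 0.02 ]
0.03 0.081 [0.0808 0.04   0.02  ] [0.1196 0.0452 0.03  ]
0.04 0.077 [0.0776 0.0386 0.025 ] [0.1131 0.0423 0.04  ]
0.05 0.076 [0.0743 0.0371 0.03  ] [0.1066 0.0394 0.05  ]
0.06 0.077 [0.0711 0.0357 0.035 ] [0.1001 0.0366 0.06  ]
0.07 0.079 [0.0679 0.0342 0.04  ] [0.0937 0.0337 0.07  ]
0.08 0.083 [0.0646 0.0328 0.045 ] [0.0872 0.0308 0.08  ]
0.09 0.089 [0.0614 0.0314 0.05  ] [0.0807 0.0279 0.09  ]
0.0 0.098 [ 0.0893 -0.0301  0.005 ] [ 0.1372 -0.0225  0.    ]
0.01 0.09 [ 0.086  -0.0311  0.01  ] [ 0.1307 -0.0245  0.01  ]
0.02 0.084 [ 0.0828 -0.0321  0.015 ] [ 0.1243 -0.0265  0.02  ]
0.03 0.08 [ 0.0796 -0.0331  0.02  ] [ 0.1178 -0.0286  0.03  ]
0.04 0.076 [ 0.0764 -0.0341  0.025 ] [ 0.1114 -0.0306  0.04  ]
0.05 0.075 [ 0.0731 -0.0351  0.03  ] [ 0.1049 -0.0326  0.05  ]
0.06 0.076 [ 0.0699 -0.0361  0.035 ] [ 0.0984 -0.0346  0.06  ]
0.07 0.079 [ 0.0667 -0.0372  0.04  ] [ 0.092  -0.0366  0.07  ]
0.08 0.083 [ 0.0634 -0.0382  0.045 ] [ 0.0855 -0.0387  0.08  ]
0.09 0.089 [ 0.0602 -0.0392  0.05  ] [ 0.0791 -0.0407  0.09  ]
```

```bash
python3 -c "
from workcell import *
print(job_done())"
```

```text
the job is handed in; nothing more can be done
None
```

The job is handed in at about 23 s: both small tubes are in the tray on the mat, the large tube is still inside the drum, the drum is back at its upper stop, and the gripper is clear of everything; the two tubes did not settle flat but lean on the tray's rear rim, cap end down, with their tails slightly above it.

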